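# Snap a fresh water filter into the coffee machine's filter unit

### The job

The coffee machine needs a new water filter. Pick up the fresh filter cartridge, the blue one, and press it down between the two spring jaws of the white filter unit until it snaps in and lies fully home, level, under both jaws' lips; then let go of it. Leave the used brown cartridge where it lies.

Things in the scene. Friction and masses are not known exactly. Their poses are not given: they have to be found in the camera images.
- fresh_mid (a point): Centre of the fresh cartridge, loose, lying flat on the counter, 17 mm above its underside; x along its length, z up. Blue square sleeve 34 x 34 mm, 84 long, two white bands; round white caps 33 mm across, chamfered over the last 6 mm to blunt 14 mm cones; 120 mm long overall, 0.10 to 0.21 kg, both ends alike. Grip it across the 34 mm at mid-length.
- used_mid (a point): Centre of the used cartridge: same shape, size and axes as the fresh one, but with a dark brown sleeve. Which of the two lies nearer to the robot varies.
- seat (a point): Where the cartridge's centre is when fully home in the white filter unit (200 x 100 x 35 mm, fixed): 75 mm above the counter, 40 above the unit's flat top. x = the cartridge's length (either way round), z up. Two grey rests 10 mm wide, 33 mm either side along x, carry its underside; their side guides leave 5 mm beside it and end 3 mm above this point. Between the rests is room for fingers.
- jaw_a (a joint): Outward slide (m, 0 at rest, to 0.014) of the black jaw at the seat's +x end; a like one stands at -x. Spring 0.3 N/mm, preload 1.5 N. Its lip, 14 mm above the seat point and 55 mm from it along x, overhangs the seated end by 4 mm; an orange flare leans outward above, to 33 mm up. Pressed straight down (7 to 12 N, from 30 mm above home) the cartridge spreads both jaws; they snap over it.
Things that resemble listed ones, but are neither listed nor needed, are in the scene too. Leave any orange or yellow look-alike of the part that bears fresh_mid alone.

How it is judged:
By the outcome, as a careful person would: the job done as asked, in the order asked, and still so for the second after the job is handed in, with the robot touching nothing.
It also fails if it takes over 32 s, if anything falls off the work surface, if the arm or the gripper's body presses on something with over 40 N, if the wrist force passes 120 N, or if a joint passes its speed limit or range.

### The arm

A 7-joint arm with a two-finger parallel gripper is mounted at the origin on the work surface. World frame = base frame: x ahead of the robot, y to its left, z up, the work surface at z = 0. Lengths are in m, angles in rad, forces in N, time in s.
With the tool pointing down it reaches from about 0.425 to 0.875 m from the base axis. Payload 4.7 kg.
Tool frame: the origin (TCP) lies midway between the tips of the shut fingers; the grasp point (between the pads) lies 19 mm behind it; z points along the fingers, y is the direction in which the jaws open and shut (so a half turn about z gives the same grasp; the last joint's range is limited). The gripper opens to 87 mm and grips with 3 to 60 N. Pads are 19 mm wide; open, the fingers measure 117 mm over their backs; the gripper's body (75 mm by 190 mm) begins 51 mm behind the grasp point.
Start: joints at [1.356, 0.321, -0.07, 1.45, 0.023, 1.371, -0.057], TCP at [0.147, -0.633, 0.223] pointing down, gripper open.
Joint ranges: [-2.86, 2.86], [-0.3, 2.09], [-1.38, 1.24], [0.06, 2.45], [-1.56, 4.7], [0.09, 2.05], [-2.69, 2.69]. Speed limits (rad/s): [2.57, 2.57, 3.14, 3.14, 3.14, 3.14, 3.14].

### API

Orientations are given as a unit quaternion [w, x, y, z].
In Python, from cell import * gives the robot as it stands.
- The arm moves only by the tool jog_arm, never from a script. Its argument "targets" is a list of rows, each a list of 7 numbers: the shift along the tool's x, y, z in mm, then the turn, a rotation vector about the tool's x, y, z in degrees, then the finger opening in mm, from 0 to 87. A call has 1 to 5 rows; each row is the pose to reach, as a shift and turn from the pose measured when the call began, along the tool's axes at that moment; what a row does not reach only later rows make up. A row lasts 1/10 s, in which the tool goes at most 50 mm and 8.59 degrees, less where a joint would pass 70% of its speed; a pose out of reach is approached as far as the arm can. A call with a gripper value outside its range is refused whole. The fingers move at their own pace and stop on an object; "grip_force" is the grip in N (left out, the last holds). Time passes only in rows, so rows that repeat a pose let the fingers close. It gives the time, the measured TCP pose, the force and the opening at its end, in the units of the state.
- get_obs(): the state, without advancing time (a new reading comes with each control period).
- get_image(name): name is "scene" or "top" or "wrist"; returns a dict with "img" (420x560x3 uint8, red, green, blue), "depth" (420x560 float32, m along the optical axis (not along the pixel's ray), 0 where there is no reading), "camera_matrix" (3x3 intrinsics, pixels), "R" (3x3) and "t" (3): a world point X has camera coordinates R X + t; the wrist camera has in their place "tool_from_camera" (4x4, takes a point from camera to tool coordinates, whose origin is the TCP and whose axes are the flange's). Camera axes: x right, y down, z forward; pixel columns grow to the right and rows downward; lengths in m; the calibration is good to about 2 mm. The wrist camera is an equidistant fisheye: a pixel r from the principal point sees the ray r / f radians off the axis. A picture is of the moment at which its call begins: read the wrist's pose just before it.
- job_done(): hands the job in, once; it reports no verdict.
Trained networks look in the newest picture that a camera, given by its name, has taken for a name from the list of things; names that differ only in an ending like _2 or _b are one class to them, and where a whole thing is asked for, a point or a joint stands for the part that bears it (a point fixed in the world has none). Each returns a list of dicts, best first, with "p" (0 to 1); they miss things now and then, are a little off and sometimes report something else, mostly with a low value. They report only what shows in the picture. A call takes as long as a camera call. They do not tell look-alikes from the thing itself.
- spot_in(thing, camera): "point" ([x, y, z] in m, in world coordinates, good to about 4 mm: the middle of the surface that is visible of it).
- outline_of(thing, camera): "mask" (420x560 bool, what is visible of it).
- place_of(thing, camera): "point" ([x, y, z] in m, in world coordinates, good to about 4 mm: a listed point, or the origin of a listed thing).
The state is a dict: "clock": time; "qpos": joint angles; "joint_velocities": joint speeds; "joint_torque": joint torques, N m; "tcp_pos": TCP position; "tool_rot": TCP orientation; "contact_force": force on the tool from outside, world axes, zero at the start; "wrist_torque": the same for the moment, N m; "gripper_width": finger opening in m.
Only numpy, scipy, OpenCV 4.12 (cv2) and the standard library are available. Lean on these libraries where they do the work, as an engineer would, in place of code of your own. Each camera call takes 0.05 s, during which the arm holds its last target.

## Working session

There is one attempt and no reset: what is moved stays moved. The work goes in short steps, Python scripts to look and compute and a tool call to move; the robot and the scene stay as the last step left them, time stands still between calls to the robot, and variables do not carry over. Pictures are saved under pics/ and viewed, and the job is handed in when it is done.

Besides the shell and the picture viewer there is one more tool, called after "Emit:" by a JSON object that holds its "op" and its "data", one argument or row to a line. jog_arm: Moves the arm, as the interface text tells. Its arguments: {"type":"object","properties":{"targets":{"type":"array","items":{"type":"array","items":{"type":"number"}}},"grip_force":{"type":"number"}},"required":["targets"]}

```bash
mkdir -p pics; ls
cat > h.py <<'E'
from cell import *
import numpy as np, cv2
from scipy.spatial.transform import Rotation as Ro
def save(name,im): cv2.imwrite('pics/'+name+'.png',im[:,:,::-1])
def world(c,u,v):
    d=c['depth'][int(v),int(u)];K=c['camera_matrix']
    p=np.array([(u-K[0,2])/K[0,0]*d,(v-K[1,2])/K[1,1]*d,d])
    return c['R'].T@(p-c['t'])
def cloud(c):
    d=c['depth'];K=c['camera_matrix'];v,u=np.mgrid[0:420,0:560]
    P=np.stack([(u-K[0,2])/K[0,0]*d,(v-K[1,2])/K[1,1]*d,d],-1)
    return (P-c['t'])@c['R']
def proj(c,X):
    q=c['R']@np.array(X)+c['t'];q=c['camera_matrix']@q;return q[:2]/q[2]
E
python3 - <<'E'
from h import *
o=get_obs();print(o)
for n in ['scene','top']:
    c=get_image(n);save(n+'0',c['img']);print(n,c['camera_matrix'].round(1).tolist(),c['t'])
    for th in ['fresh_mid','used_mid','seat','jaw_a']:
        try: print(th,[(x['p'],np.round(x['point'],3)) for x in place_of(th,n)])
        except Exception as e: print(th,e)
c=get_image('wrist');save('wrist0',c['img']);print(get_obs()['clock'])
E
```

```text
pics
{'clock': 0.0, 'qpos': array([ 1.35607441,  0.32181741, -0.07006648,  1.45164409,  0.02264793,
        1.37080168, -0.05691128]), 'joint_velocities': array([ 0.00103795, -0.00026466, -0.00038717, -0.00145483, -0.00072787,
       -0.00062884, -0.00023128]), 'joint_torque': array([ 3.62542796e-04, -4.91284382e+01, -4.03770134e-01, -3.12527740e+01,
       -6.39860937e-02,  4.36292519e-02,  1.52546654e-04]), 'tcp_pos': array([ 0.14724059, -0.6325486 ,  0.22148053]), 'tool_rot': array([-9.24523649e-04,  9.93461143e-01,  1.14166854e-01, -1.81694427e-04]), 'contact_force': array([ 0.2352931 ,  0.85267936, -0.7388135 ]), 'wrist_torque': array([-0.0162095 , -0.00339498,  0.05167125]), 'gripper_width': 0.08724591768981696}
scene [[533.0, 0.0, 280.6], [0.0, 533.0, 209.0], [0.0, 0.0, 1.0]] [ 0.05177043 -0.40181867  1.23780439]
fresh_mid [(0.87, array([ 0.48 , -0.137,  0.015])), (0.74, array([ 0.524, -0.016,  0.014])), (0.58, array([ 0.416, -0.252,  0.022]))]
used_mid [(0.58, array([ 0.628, -0.166,  0.02 ]))]
seat [(0.59, array([0.553, 0.246, 0.078]))]
jaw_a it knows: fresh_mid, seat, used_mid
top [[443.0, 0.0, 270.5], [0.0, 443.0, 213.3], [0.0, 0.0, 1.0]] [-0.01050294  0.55676874  0.93780559]
fresh_mid [(0.89, array([ 0.415, -0.258,  0.015])), (0.81, array([ 0.532, -0.015,  0.011])), (0.71, array([ 0.48 , -0.135,  0.018]))]
used_mid [(0.75, array([ 0.624, -0.168,  0.013]))]
seat [(0.97, array([0.548, 0.25 , 0.076]))]
jaw_a it knows: fresh_mid, seat, used_mid
0.45
```

View pics/top0.png

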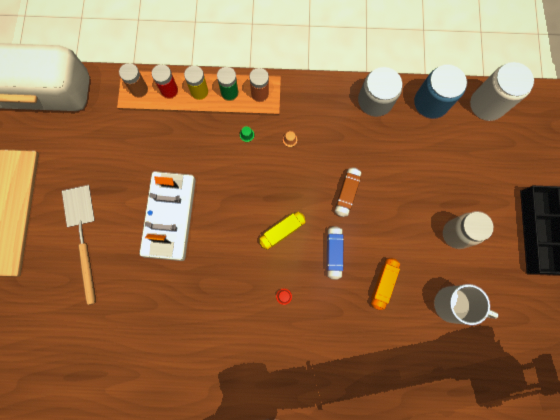

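View pics/scene0.png

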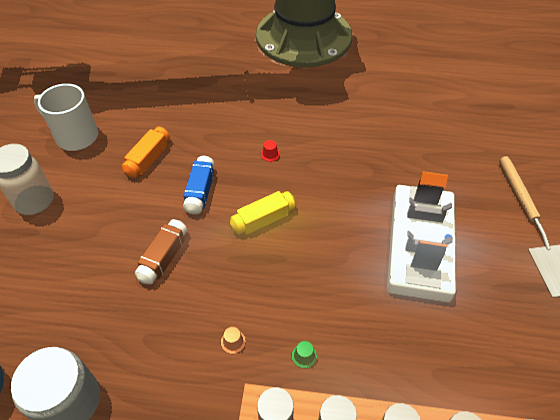

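View pics/wrist0.png

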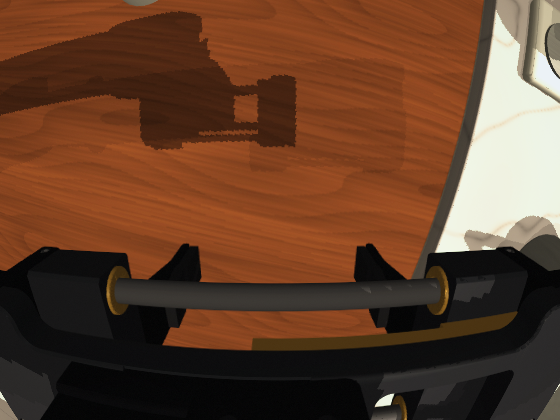

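The top view shows the blue cartridge at px (335,252), the brown one at (348,192), the yellow and orange look-alikes at (282,230) and (386,284), and the unit at (167,215). Next I'll measure from both cameras.

Run:
```python
from h import *
for n in ['top','scene']:
    c=get_image(n);P=cloud(c)
    hsv=cv2.cvtColor(c['img'],cv2.COLOR_RGB2HSV)
    bl=cv2.inRange(hsv,(105,120,60),(125,255,255))>0
    near=(np.hypot(P[...,0]-.48,P[...,1]+.136)<.085)
    m=near&(P[...,2]>.008)
    top=m&(P[...,2]>.027)
    for nm,mm in [('all',m),('top',top),('blue',near&bl)]:
        q=P[mm];v,u=np.nonzero(mm)
        r=cv2.minAreaRect(q[:,:2].astype(np.float32)*1000)
        ev=np.linalg.eigh(np.cov(q[:,:2].T))[1][:,1]
        print(n,nm,len(q),q.mean(0).round(4),'zmed',np.median(q[:,2]).round(4),'z95',np.percentile(q[:,2],95).round(4),r,'ang',np.degrees(np.arctan2(ev[1],ev[0])).round(1))
    # unit
    x0,y0=.55,.248
    reg=(abs(P[...,0]-x0)<.13)&(abs(P[...,1]-y0)<.09)
    for lo,hi in [(.03,.04),(.04,.07),(.07,.083),(.083,.095),(.095,.12)]:
        mm=reg&(P[...,2]>lo)&(P[...,2]<=hi); q=P[mm]
        if len(q)<5: continue
        r=cv2.minAreaRect(q[:,:2].astype(np.float32)*1000)
        print(n,lo,hi,len(q),q.mean(0).round(4),r)
    for th in ['seat','fresh_mid']:
        print(th,[(x['p'],np.round(x['point'],4)) for x in place_of(th,n)])
    if n=='top': im=cv2.resize(c['img'][155:275,120:220],None,fx=5,fy=5,interpolation=cv2.INTER_CUBIC)
    else: im=cv2.resize(c['img'][160:310,370:480],None,fx=4,fy=4,interpolation=cv2.INTER_CUBIC)
    save(n+'unit',im)
    np.savez(n+'.npz',**{k:np.asarray(v) for k,v in c.items()})
```

```text
top all 794 [ 0.4763 -0.1367  0.0321] zmed 0.0337 z95 0.0371 ((477.8040466308594, -138.22332763671875), (34.85051345825195, 118.65373992919922), 88.93807983398438) ang -179.9
top top 699 [ 0.4771 -0.1377  0.0337] zmed 0.034 z95 0.0372 ((478.4731750488281, -138.6251983642578), (34.59897994995117, 116.256103515625), 89.4284896850586) ang 179.6
top blue 453 [ 0.479  -0.1385  0.0345] zmed 0.0345 z95 0.0373 ((479.4458923339844, -138.83285522460938), (80.31075286865234, 30.366283416748047), 0.7354470491409302) ang -179.0
top 0.03 0.04 2834 [0.5438 0.2461 0.0356] ((549.4060668945312, 249.5743865966797), (100.21562194824219, 199.8350830078125), 86.86836242675781)
top 0.04 0.07 423 [0.5467 0.2491 0.0538] ((548.4702758789062, 254.04150390625), (76.57228088378906, 189.9495391845703), 89.8581314086914)
top 0.07 0.083 109 [0.5426 0.2516 0.0749] ((549.0690307617188, 249.7047882080078), (68.62616729736328, 133.72088623046875), 88.05804443359375)
top 0.083 0.095 81 [0.5484 0.247  0.0913] ((548.7083129882812, 249.5361328125), (40.93339920043945, 132.59812927246094), 87.0925521850586)
top 0.095 0.12 1
[... 1093 characters left out ...]
5, 256.2703857421875), (70.86082458496094, 157.01316833496094), 86.69165802001953)
scene 0.07 0.083 380 [0.5614 0.2507 0.0755] ((555.1893310546875, 250.5077667236328), (66.25934600830078, 135.3073272705078), 86.61355590820312)
scene 0.083 0.095 325 [0.5787 0.2491 0.09  ] ((554.740234375, 250.58505249023438), (40.0645866394043, 135.10781860351562), 86.78638458251953)
scene 0.095 0.12 347 [0.5253 0.252  0.1027] ((553.696533203125, 250.664306640625), (40.59842300415039, 138.79214477539062), 86.85856628417969)
seat [(0.67, array([0.5533, 0.2485, 0.0753]))]
fresh_mid [(0.95, array([ 0.4145, -0.25  ,  0.0189])), (0.8, array([ 0.5249, -0.0164,  0.016 ])), (0.63, array([ 0.4808, -0.1375,  0.0132]))]
```

```bash
cat >> h.py <<'E'
def go(pos,yaw,tilt=None):
    o=get_obs();w,x,y,z=o['tool_rot'];R=Ro.from_quat([x,y,z,w])
    T=Ro.from_euler('z',yaw,degrees=True)*Ro.from_quat([1,0,0,0])
    d=R.inv().apply(np.array(pos)-o['tcp_pos'])*1000
    r=(R.inv()*T).as_rotvec(degrees=True)
    print('t',round(o['clock'],2),'tcp',o['tcp_pos'].round(4),'F',o['contact_force'].round(1),'w',round(o['gripper_width']*1000,1));print('shift',d.round(1),'rot',r.round(2))
E
python3 -c "
from h import *
go([.481,-.138,.14],0)"
```

```text
t 0.75 tcp [ 0.1474 -0.6331  0.2226] F [ 0.5  0.5 -0.1] w 87.1
shift [ 437.2 -406.5   82.5] rot [1.000e-02 0.000e+00 1.311e+01]
```

View pics/topunit.png

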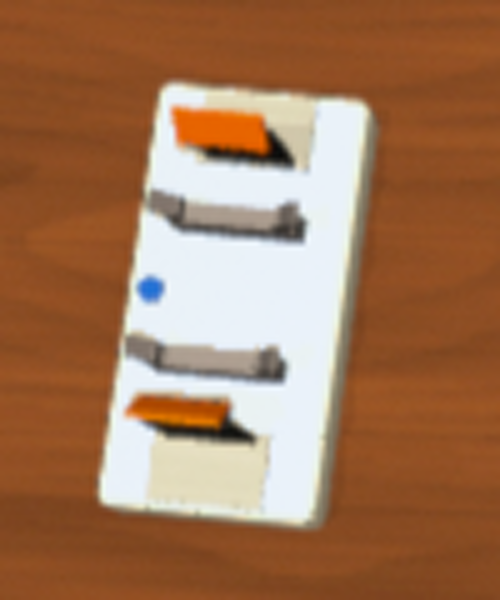

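View pics/sceneunit.png

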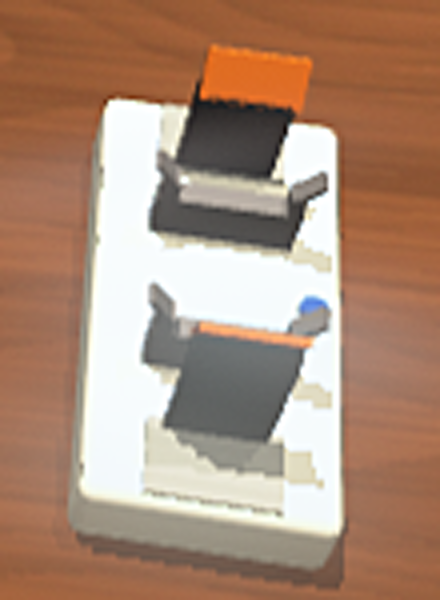

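Both crops show the unit: orange flares outboard, two grey rests with guides between them, and a yaw of about -3°. Moving now.

Emit:
{"op": "jog_arm", "data": {
  "targets": [
    [40,-30,0,0,0,3,87],
    [80,-66,0,0,0,7,87],
    [120,-100,0,0,0,13,87],
    [160,-135,0,0,0,13,87],
    [200,-180,0,0,0,13,87]
  ]
}}

```text
clock: 1.25
tcp_pos: [0.2932, -0.4277, 0.2228]
tool_rot: [0.0, 1.0, 0.001, 0.0]
contact_force: [0.8, 0.3, 0.5]
gripper_width: 0.0872
```

```bash
python3 -c "
from h import *
go([.481,-.138,.14],0)"
```

```text
t 1.25 tcp [ 0.2932 -0.4277  0.2228] F [0.8 0.3 0.5] w 87.2
shift [ 188.5 -289.3   82.7] rot [ 0.05 -0.04  0.14]
```

Emit:
{"op": "jog_arm", "data": {
  "targets": [
    [27,-42,0,0,0,0,87],
    [54,-84,10,0,0,0,87],
    [81,-126,20,0,0,0,87],
    [108,-168,30,0,0,0,87],
    [135,-210,40,0,0,0,87]
  ]
}}

```text
clock: 1.75
tcp_pos: [0.4255, -0.2206, 0.184]
tool_rot: [0.001, 1.0, 0.001, 0.001]
contact_force: [0.7, 0.7, 0.2]
gripper_width: 0.087
```

```bash
python3 -c "
from h import *
go([.481,-.138,.14],0)"
```

```text
t 1.75 tcp [ 0.4255 -0.2206  0.184 ] F [0.7 0.7 0.2] w 87.0
shift [ 55.6 -82.6  43.9] rot [ 0.11 -0.1   0.13]
```

Emit:
{"op": "jog_arm", "data": {
  "targets": [
    [25,-40,10,0,0,0,87],
    [50,-76,20,0,0,0,87],
    [55,-82,30,0,0,0,87],
    [55,-82,34,0,0,0,87]
  ]
}}

```text
clock: 2.15
tcp_pos: [0.4806, -0.1367, 0.1491]
tool_rot: [0.001, 1.0, 0.003, 0.0]
contact_force: [-0.7, -0.6, 0.6]
gripper_width: 0.0868
```

Run:
```python
from h import *
go([.481,-.138,.0175],0)
c=get_image('wrist');save('wrist1',c['img']);print(c['camera_matrix'],c['tool_from_camera'].round(3))
print([(x['p'],np.round(x['point'],4)) for x in place_of('fresh_mid','wrist')])
```

```text
t 2.15 tcp [ 0.4806 -0.1367  0.1491] F [-0.7 -0.6  0.6] w 86.8
shift [  0.3   1.1 131.6] rot [ 0.07 -0.04  0.36]
[[325.1922621    0.         277.10537003]
 [  0.         325.1922621  210.92927365]
 [  0.           0.           1.        ]] [[-0.001 -0.96  -0.279  0.076]
 [ 1.    -0.    -0.002 -0.001]
 [ 0.002 -0.279  0.96  -0.163]
 [ 0.     0.     0.     1.   ]]
[(0.81, array([ 0.5321, -0.0159,  0.016 ])), (0.59, array([ 0.4796, -0.1408,  0.0177])), (0.59, array([ 0.4167, -0.2522,  0.0143]))]
```

View pics/wrist1.png

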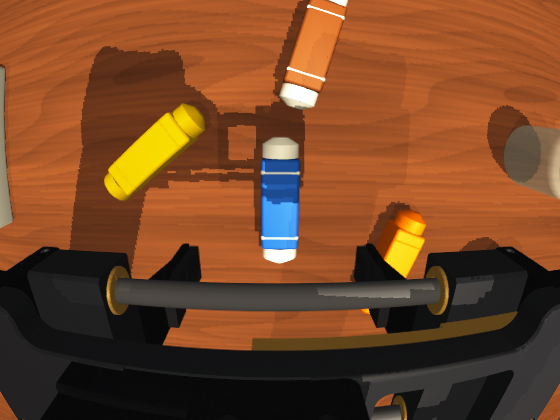

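```bash
cat >> h.py <<'E'
def wcloud():
    o=get_obs();c=get_image('wrist');K=c['camera_matrix'];v,u=np.mgrid[0:420,0:560]
    a=(u-K[0,2])/K[0,0];b=(v-K[1,2])/K[1,1];th=np.hypot(a,b);th=np.maximum(th,1e-9)
    d=c['depth'];k=np.tan(th)/th
    P=np.stack([a*k*d,b*k*d,d],-1);T=c['tool_from_camera'];P=P@T[:3,:3].T+T[:3,3]
    w,x,y,z=o['tool_rot'];R=Ro.from_quat([x,y,z,w]).as_matrix()
    P=P@R.T+o['tcp_pos'];P[d<=0]=np.nan
    return c,P
E
python3 - <<'E'
from h import *
c,P=wcloud()
hsv=cv2.cvtColor(c['img'],cv2.COLOR_RGB2HSV)
bl=cv2.inRange(hsv,(100,120,40),(125,255,255))>0
near=(np.hypot(P[...,0]-.48,P[...,1]+.136)<.07)
for m in [near&(P[...,2]>.028)&(P[...,2]<.045),near&bl&(P[...,2]>.028)]:
    q=P[m];print(len(q),np.median(q,0).round(4),cv2.minAreaRect(q[:,:2].astype(np.float32)*1000))
E
```

```text
4184 [ 0.4845 -0.1371  0.0339] ((480.7184753417969, -137.55477905273438), (34.28868865966797, 113.75544738769531), 89.89398956298828)
3131 [ 0.4826 -0.1371  0.0341] ((480.10382080078125, -137.0817413330078), (33.32896423339844, 84.24909210205078), 89.88157653808594)
```

The wrist view shows the blue cartridge at px (280,200). Its centre is at (0.4805, -0.1373), the top is 34 mm up and its yaw is about 0. Descending.

Emit:
{"op": "jog_arm", "data": {
  "targets": [
    [0,0.5,35,0,0,0.3,87],
    [0,0.5,75,0,0,0.3,87],
    [0,0.5,110,0,0,0.3,87],
    [0,0.5,132,0,0,0.3,87],
    [0,0.5,142,0,0,0.3,87]
  ]
}}

```text
clock: 2.8
tcp_pos: [0.4775, -0.1429, 0.006]
tool_rot: [0.001, 1.0, -0.004, -0.001]
contact_force: [-0.3, 0.8, 0.5]
gripper_width: 0.0869
```

Emit:
{"op": "jog_arm", "data": {
  "targets": [
    [0,0,2,0,0,0,87],
    [0,0,2,0,0,0,60]
  ],
  "grip_force": 35
}}

```text
clock: 3.0
tcp_pos: [0.4776, -0.1442, 0.0047]
tool_rot: [0.001, 1.0, -0.005, -0.001]
contact_force: [-0.6, -0.6, 1.0]
gripper_width: 0.0841
```

Run:
```python
from h import *
go([.4805,-.1373,.005],0);go([.4805,-.1373,.005],0);o=get_obs();print(o['qpos'].round(3),o['joint_velocities'].round(4),o['joint_torque'].round(1),o['tool_rot'])
```

```text
t 3.0 tcp [ 0.4776 -0.1442  0.0047] F [-0.6 -0.6  1. ] w 84.1
shift [ 2.8 -6.9 -0.3] rot [ 0.16  0.11 -0.62]
t 3.0 tcp [ 0.4776 -0.1442  0.0047] F [-0.6 -0.6  1. ] w 84.1
shift [ 2.8 -6.9 -0.3] rot [ 0.16  0.11 -0.62]
[ 0.718  0.274 -0.527  2.026  0.181  0.887 -1.49 ] [-0.0025 -0.0154 -0.013  -0.0131 -0.0044 -0.0019  0.0007] [ -0.  -35.2  -3.6 -24.    0.   -0.1  -0. ] [ 1.43947254e-03  9.99983949e-01 -5.39276758e-03 -9.73568046e-04]
```

Emit:
{"op": "jog_arm", "data": {
  "targets": [
    [2.8,-6.9,0,0,0,-0.6,60],
    [2.8,-6.9,0,0,0,-0.6,55]
  ]
}}

```text
clock: 3.2
tcp_pos: [0.4821, -0.1367, 0.0061]
tool_rot: [0.002, 1.0, 0.001, 0.0]
contact_force: [-0.8, -0.4, -0.1]
gripper_width: 0.0705
```

Run:
```python
from h import *
go([.4805,-.1373,.005],0)
c,P=wcloud();save('wrist2',c['img'])
```

```text
t 3.2 tcp [ 0.4821 -0.1367  0.0061] F [-0.8 -0.4 -0.1] w 70.5
shift [-1.6  0.6  1.1] rot [ 0.2  -0.05  0.06]
```

View pics/wrist2.png

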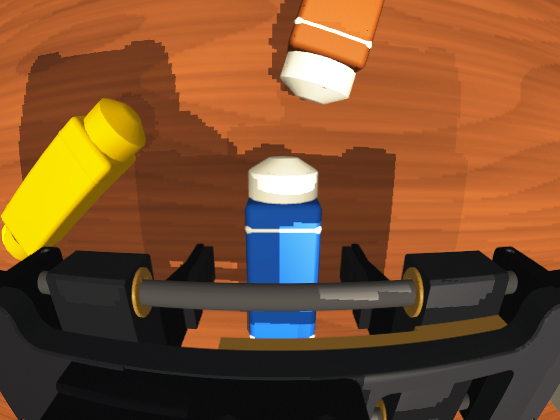

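The cartridge sits centred between the fingers at px (283,260). Closing.

Emit:
{"op": "jog_arm", "data": {
  "targets": [
    [-1,0,1,0,0,0,40],
    [-1,0,1,0,0,0,20],
    [-1,0,1,0,0,0,20],
    [-1,0,1,0,0,0,20],
    [-1,0,1,0,0,0,20]
  ],
  "grip_force": 40
}}

```text
clock: 3.75
tcp_pos: [0.4807, -0.1373, 0.0049]
tool_rot: [0.002, 1.0, 0.0, 0.0]
contact_force: [-0.2, -0.9, 0.7]
gripper_width: 0.0337
```

Run:
```python
from h import *
go([.4805,-.1373,.165],0)
```

```text
t 3.75 tcp [ 0.4807 -0.1373  0.0049] F [-0.2 -0.9  0.7] w 33.7
shift [  -0.2    0.6 -160.1] rot [ 0.23 -0.02  0.03]
```

Emit:
{"op": "jog_arm", "data": {
  "targets": [
    [0,0,-30,0.2,0,0,20],
    [0,0,-70,0.2,0,0,20],
    [0,0,-115,0.2,0,0,20],
    [0,0,-150,0.2,0,0,20],
    [0,0,-165,0.2,0,0,20]
  ]
}}

```text
clock: 4.25
tcp_pos: [0.4824, -0.1369, 0.1736]
tool_rot: [0.001, 1.0, 0.0, 0.003]
contact_force: [-0.4, -0.4, -0.9]
gripper_width: 0.0335
```

Run:
```python
from h import *
go([.5515,.250,.165],-3.2)
```

```text
t 4.25 tcp [ 0.4824 -0.1369  0.1736] F [-0.4 -0.4 -0.9] w 33.5
shift [  69.3 -386.9    7.9] rot [ 0.14 -0.31  3.24]
```

Emit:
{"op": "jog_arm", "data": {
  "targets": [
    [8,-45,0,0,0,1,20],
    [16,-90,0,0,0,2,20],
    [24,-135,0,0,0,3.2,20],
    [34,-180,0,0,0,3.2,20],
    [43,-225,0,0,0,3.2,20]
  ]
}}

```text
clock: 4.75
tcp_pos: [0.5251, 0.0897, 0.1731]
tool_rot: [0.001, 1.0, -0.028, 0.003]
contact_force: [0.4, -0.0, -0.8]
gripper_width: 0.0339
```

Emit:
{"op": "jog_arm", "data": {
  "targets": [
    [10,-40,0,0,0,0,20],
    [16,-58,0,0,0,0,20],
    [16,-58,0,0,0,0,20],
    [16,-58,0,0,0,0,20]
  ]
}}

```text
clock: 5.15
tcp_pos: [0.5438, 0.1463, 0.1724]
tool_rot: [0.002, 1.0, -0.028, 0.002]
contact_force: [-0.2, -0.5, -1.7]
gripper_width: 0.0335
```

Run:
```python
from h import *
go([.5515,.250,.165],-3.2)
c,P=wcloud();save('wrist3',c['img'])
reg=(abs(P[...,0]-.55)<.13)&(abs(P[...,1]-.248)<.08)
for lo,hi in [(.03,.04),(.04,.07),(.055,.062),(.07,.083),(.083,.095),(.095,.12)]:
    mm=reg&(P[...,2]>lo)&(P[...,2]<=hi); q=P[mm]
    if len(q)>5: print(lo,hi,len(q),q.mean(0).round(4),cv2.minAreaRect(q[:,:2].astype(np.float32)*1000))
print([(x['p'],np.round(x['point'],4)) for x in place_of('seat','wrist')])
# held cartridge
hsv=cv2.cvtColor(c['img'],cv2.COLOR_RGB2HSV)
bl=cv2.inRange(hsv,(100,120,40),(125,255,255))>0
tcp=get_obs()['tcp_pos']
near=(np.hypot(P[...,0]-tcp[0],P[...,1]-tcp[1])<.08)&(abs(P[...,2]-tcp[2]-.03)<.04)
for m in [near&bl]:
    q=P[m];print('cart',len(q),(q.mean(0)-tcp).round(4),np.percentile(q[:,2]-tcp[2],[5,50,95]).round(4),cv2.minAreaRect((q-tcp)[:,:2].astype(np.float32)*1000))
np.savez('w3.npz',P=P,img=c['img'])
```

```text
t 5.15 tcp [0.5438 0.1463 0.1724] F [-0.2 -0.5 -1.7] w 33.5
shift [   1.9 -103.9    7. ] rot [ 0.19 -0.23  0.04]
0.03 0.04 12026 [0.5752 0.2424 0.0355] ((559.0143432617188, 250.20504760742188), (99.59246826171875, 185.19696044921875), 86.8582763671875)
0.04 0.07 1842 [0.553  0.2503 0.0565] ((574.6162109375, 249.92201232910156), (58.568023681640625, 123.53424072265625), 86.71788787841797)
0.055 0.062 1067 [0.5534 0.2518 0.0584] ((565.2667236328125, 250.1105499267578), (57.28484344482422, 104.83341217041016), 86.75189971923828)
0.07 0.083 498 [0.5569 0.2539 0.0749] ((566.08349609375, 250.6201934814453), (68.43660736083984, 105.05437469482422), 86.9691390991211)
0.083 0.095 199 [0.6101 0.2415 0.0916] ((612.6121215820312, 248.15647888183594), (41.67441177368164, 11.673068046569824), 87.8918685913086)
0.095 0.12 647 [0.6149 0.2464 0.1038] ((614.2987060546875, 247.5410919189453), (40.598506927490234, 11.365949630737305), 86.7947006225586)
[(0.91, array([0.5538, 0.2482, 0.0746]))]
cart 7408 [0.0121 0.0026 0.029 ] [0.0277 0.0291 0.0301] ((5.104259490966797, 2.1106605529785156), (35.48181915283203, 72.34538269042969), 87.04400634765625)
```

View pics/wrist3.png

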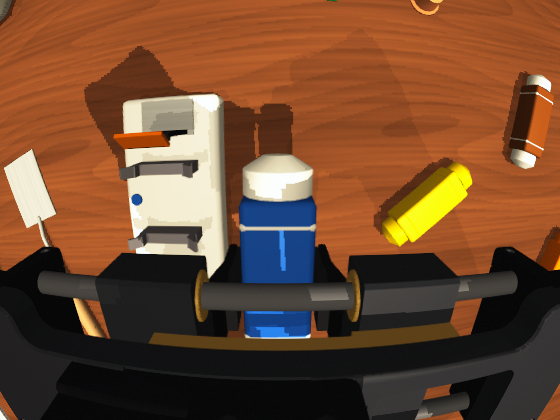

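Run:
```python
from h import *
Ps={'wrist':np.load('w3.npz')['P']}
for n in ['top','scene']:
    Ps[n]=cloud(dict(np.load(n+'.npz')))
a=np.radians(-3.2);ex=np.array([np.cos(a),np.sin(a)]);ey=np.array([-ex[1],ex[0]])
O=np.array([.551,.25])
for n,P in Ps.items():
    d=P[...,:2]-O;s=d@ex*1000;t=d@ey*1000;z=P[...,2]*1000
    def pr(nm,m,f=(1,99)):
        if m.sum()>3: print(n,nm,m.sum(),'s',np.percentile(s[m],f).round(1),'t',np.percentile(t[m],f).round(1),'z',np.median(z[m]).round(1))
    ins=(abs(t)<12)
    for sg in (1,-1):
        pr('rest%+d'%sg,(abs(z-58)<2.5)&(abs(s-33*sg)<12)&ins)
        pr('guide%+d tops'%sg,(abs(z-77)<3)&(abs(s-33*sg)<12)&(abs(t)<45))
        pr('flaretop%+d'%sg,(z>104)&(z<112)&(abs(s-65*sg)<20)&(abs(t)<45))
    pr('unittop',(abs(z-35)<2.5)&(abs(s)<120)&(abs(t)<70),(0.2,99.8))
```

```text
wrist rest+1 278 s [28.7 38.5] t [-11.9  11.4] z 58.5
wrist guide+1 tops 152 s [28.7 38.6] t [-32.4  35.4] z 76.7
wrist flaretop+1 351 s [63.2 69. ] t [-18.6  20.8] z 107.6
wrist rest-1 260 s [-37.6 -26.9] t [-11.8  11.7] z 58.3
wrist guide-1 tops 139 s [-37.5 -27. ] t [-32.7  35.3] z 76.6
wrist unittop 10676 s [-77.9  99.1] t [-47.2  49.6] z 35.4
top rest+1 42 s [26.2 36.7] t [-11.8  10.8] z 58.1
top guide+1 tops 25 s [26.7 37.1] t [-34.   33.6] z 76.6
top flaretop+1 53 s [60.6 67.6] t [-19.7  19.5] z 107.5
top rest-1 45 s [-39.7 -29.6] t [-11.7  11.1] z 58.6
top guide-1 tops 24 s [-39.1 -30. ] t [-34.1  33. ] z 76.3
top flaretop-1 43 s [-69.5 -63.6] t [-18.8  18.2] z 107.1
top unittop 2144 s [-99.9  96.9] t [-49.4  48.3] z 35.4
scene rest+1 16 s [30.1 33. ] t [-10.4  11.7] z 57.3
scene guide+1 tops 41 s [31.2 42.2] t [-32.5  33.6] z 76.4
scene flaretop+1 70 s [67.4 71.9] t [-19.3  20.6] z 107.2
scene rest-1 81 s [-36.  -23.2] t [-11.   11.6] z 57.5
scene guide-1 tops 41 s [-35.8 -23.6] t [-32.1  33.9] z 75.7
scene flaretop-1 86 s [-66.1 -57.8] t [-18.5  20.3] z 106.3
scene unittop 3737 s [-93.3 102.7] t [-48.   48.8] z 34.9
```

Seat targets, taken relative to the held cartridge: x≈0.552 from all three views, y≈0.2495, yaw -3.2°. Rest tops measure 58 mm, which agrees with the text. Moving above the seat.

Emit:
{"op": "jog_arm", "data": {
  "targets": [
    [1,-35,0,0.2,-0.2,0,20],
    [2,-75,0,0.2,-0.2,0,20],
    [2.4,-100,5,0.2,-0.2,0,20],
    [2.4,-103.4,15,0.2,-0.2,0,20],
    [2.4,-103.4,20,0.2,-0.2,0,20]
  ]
}}

```text
clock: 5.75
tcp_pos: [0.5521, 0.2466, 0.151]
tool_rot: [0.001, 1.0, -0.029, -0.0]
contact_force: [0.1, 0.2, -1.5]
gripper_width: 0.0337
```

Emit:
{"op": "jog_arm", "data": {
  "targets": [
    [0,0,5,0,0,0,20]
  ]
}}

```text
clock: 5.85
tcp_pos: [0.5526, 0.2439, 0.1453]
tool_rot: [0.002, 1.0, -0.03, -0.0]
contact_force: [0.3, -0.3, -0.8]
gripper_width: 0.0339
```

Run:
```python
from h import *
go([.552,.2495,.11],-3.2)
```

```text
t 5.85 tcp [0.5526 0.2439 0.1453] F [ 0.3 -0.3 -0.8] w 33.9
shift [-0.9 -5.7 35.2] rot [ 0.24  0.02 -0.29]
```

Emit:
{"op": "jog_arm", "data": {
  "targets": [
    [-0.9,-5.7,10,0.2,0,-0.3,20],
    [-0.9,-5.7,20,0.2,0,-0.3,20],
    [-0.9,-5.7,25,0.2,0,-0.3,20],
    [-0.9,-5.7,25,0.2,0,-0.3,20],
    [-0.9,-5.7,25,0.2,0,-0.3,20]
  ]
}}

```text
clock: 6.35
tcp_pos: [0.5521, 0.2495, 0.1203]
tool_rot: [0.0, 1.0, -0.028, -0.0]
contact_force: [0.4, 0.0, -1.1]
gripper_width: 0.034
```

Run:
```python
from h import *
go([.552,.2495,.11],-3.2)
c=get_image('top');save('top1',cv2.resize(c['img'][155:275,120:220],None,fx=5,fy=5,interpolation=cv2.INTER_CUBIC))
c=get_image('scene');save('scene1',cv2.resize(c['img'][120:310,340:500],None,fx=3,fy=3,interpolation=cv2.INTER_CUBIC))
c,P=wcloud();save('wrist4',c['img'])
go([.552,.2495,.11],-3.2)
```

```text
t 6.35 tcp [0.5521 0.2495 0.1203] F [ 0.4  0.  -1.1] w 34.0
shift [-0.1  0.  10.3] rot [0.03 0.02 0.  ]
t 6.5 tcp [0.5523 0.2498 0.1207] F [-0.2 -0.2 -1.2] w 33.3
shift [-0.3  0.3 10.7] rot [ 0.01 -0.02  0.01]
```

View pics/scene1.png

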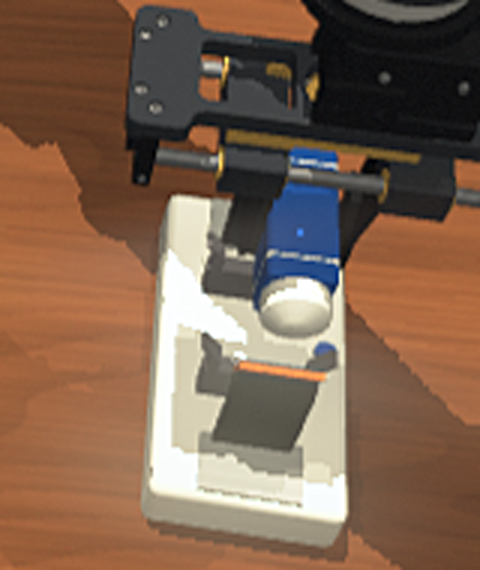

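View pics/wrist4.png

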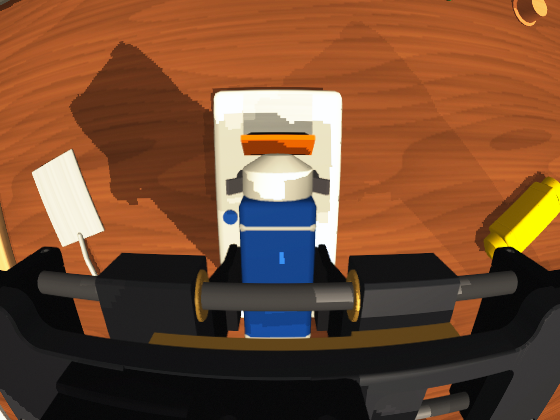

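Wrist view: the cartridge (px x≈278) is centred on the flare (241–315) and the guides (234/322). Pressing down.

Emit:
{"op": "jog_arm", "data": {
  "targets": [
    [-0.2,0.2,10,0,0,0,20],
    [-0.2,0.2,20,0,0,0,20],
    [-0.2,0.2,25,0,0,0,20],
    [-0.2,0.2,28,0,0,0,20]
  ],
  "grip_force": 50
}}

```text
clock: 6.9
tcp_pos: [0.5522, 0.2493, 0.0921]
tool_rot: [0.0, 1.0, -0.028, 0.0]
contact_force: [-0.4, -1.1, 4.8]
gripper_width: 0.0336
```

Run:
```python
from h import *
go([.552,.2495,.063],-3.2)
```

```text
t 6.9 tcp [0.5522 0.2493 0.0921] F [-0.4 -1.1  4.8] w 33.6
shift [-0.2 -0.2 29.1] rot [ 0.04 -0.01  0.  ]
```

Contact is at 30 mm above home, as the text says, and side force is small. Continuing.

Emit:
{"op": "jog_arm", "data": {
  "targets": [
    [-0.2,-0.2,5,0,0,0,20],
    [-0.2,-0.2,10,0,0,0,20],
    [-0.2,-0.2,15,0,0,0,20]
  ]
}}

```text
clock: 7.2
tcp_pos: [0.5528, 0.2503, 0.078]
tool_rot: [-0.0, 1.0, -0.028, 0.001]
contact_force: [-1.1, -0.1, 2.8]
gripper_width: 0.0337
```

Run:
```python
from h import *
go([.552,.2495,.063],-3.2);print(get_obs()['wrist_torque'])
```

```text
t 7.2 tcp [0.5528 0.2503 0.078 ] F [-1.1 -0.1  2.8] w 33.7
shift [-0.7  0.9 15. ] rot [-0.03 -0.12  0.01]
[ 0.07613597  0.04917506 -0.04835911]
```

Emit:
{"op": "jog_arm", "data": {
  "targets": [
    [-0.5,0.7,5,0,0,0,20],
    [-0.5,0.7,10,0,0,0,20],
    [-0.5,0.7,14,0,0,0,20],
    [-0.5,0.7,16,0,0,0,20]
  ]
}}

```text
clock: 7.6
tcp_pos: [0.5518, 0.2494, 0.0629]
tool_rot: [0.001, 1.0, -0.028, 0.001]
contact_force: [-7.5, -3.3, 20.8]
gripper_width: 0.0338
```

Run:
```python
from h import *
go([.552,.2495,.063],-3.2);print(get_obs()['wrist_torque'])
c,P=wcloud();save('wrist5',c['img'])
c=get_image('scene');save('scene2',cv2.resize(c['img'][120:310,340:500],None,fx=3,fy=3,interpolation=cv2.INTER_CUBIC))
```

```text
t 7.6 tcp [0.5518 0.2494 0.0629] F [-7.5 -3.3 20.8] w 33.8
shift [ 0.2 -0.1 -0.1] rot [ 0.06 -0.06  0.01]
[-0.96069061  1.43164803  0.01735667]
```

View pics/wrist5.png

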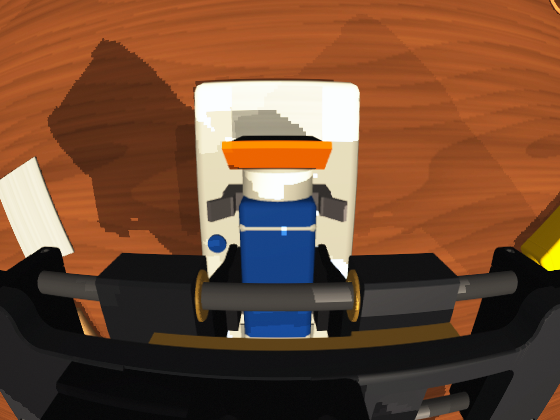

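View pics/scene2.png

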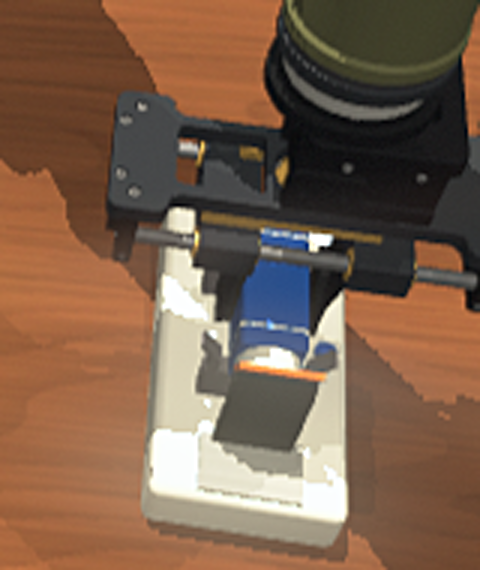

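Force rose to 21 N at home height and the +x cap is tucked under its lip. Next: is the cartridge level, and how high does it sit?

Run:
```python
from h import *
go([.552,.2495,.063],-3.2)
c,P=wcloud()
hsv=cv2.cvtColor(c['img'],cv2.COLOR_RGB2HSV)
bl=cv2.inRange(hsv,(100,120,40),(125,255,255))>0
m=bl&(abs(P[...,0]-.552)<.06)&(abs(P[...,1]-.2495)<.013)&(abs(P[...,2]-.09)<.015)
q=P[m];A=np.c_[q[:,0]-.552,q[:,1]-.2495,np.ones(len(q))];s=np.linalg.lstsq(A,q[:,2],rcond=None)[0]
print(len(q),s, 'x range',q[:,0].min(),q[:,0].max())
a=np.radians(-3.2);ex=np.array([np.cos(a),np.sin(a)])
sl=(P[...,:2]-[.5515,.2505])@ex*1000
for sg in(1,-1):
    f=(P[...,2]>.1045)&(P[...,2]<.112)&(abs(sl-65*sg)<22)&(abs(P[...,1]-.25)<.04)
    if f.sum()>5: print('flare',sg,np.percentile(sl[f],[1,99]))
```

```text
t 7.7 tcp [0.5519 0.2493 0.0629] F [-4.5 -2.5 10.3] w 33.6
shift [ 0.1 -0.2 -0.1] rot [ 0.06 -0.08  0.02]
5846 [-0.00234965  0.00166275  0.09222244] x range 0.5212798471845149 0.5941646747473495
flare 1 [63.30720935 68.16843212]
```

Top surface at 92.2 mm (home is 92) and level to 0.1°; the +x jaw is back at its rest position. Releasing.

Emit:
{"op": "jog_arm", "data": {
  "targets": [
    [0,0,0,0,0,0,60],
    [0,0,0,0,0,0,60],
    [0,0,0,0,0,0,60],
    [0,0,0,0,0,0,60]
  ]
}}

```text
clock: 8.15
tcp_pos: [0.5517, 0.2491, 0.0624]
tool_rot: [0.001, 1.0, -0.028, 0.0]
contact_force: [0.6, -0.4, -0.2]
gripper_width: 0.0562
```

Emit:
{"op": "jog_arm", "data": {
  "targets": [
    [0,0,-15,0,0,0,60],
    [0,0,-40,0,0,0,60],
    [0,0,-80,0,0,0,60],
    [0,0,-120,0,0,0,60],
    [0,0,-140,0,0,0,60]
  ]
}}

```text
clock: 8.65
tcp_pos: [0.5528, 0.2507, 0.2075]
tool_rot: [-0.001, 1.0, -0.028, 0.003]
contact_force: [0.1, 0.7, 0.3]
gripper_width: 0.0603
```

Run:
```python
from h import *
go([.552,.10,.2],-3.2)
c,P=wcloud();save('wrist6',c['img'])
```

```text
t 8.65 tcp [0.5528 0.2507 0.2075] F [0.1 0.7 0.3] w 60.3
shift [  7.4 150.5   7.3] rot [-0.08 -0.35  0.04]
```

View pics/wrist6.png

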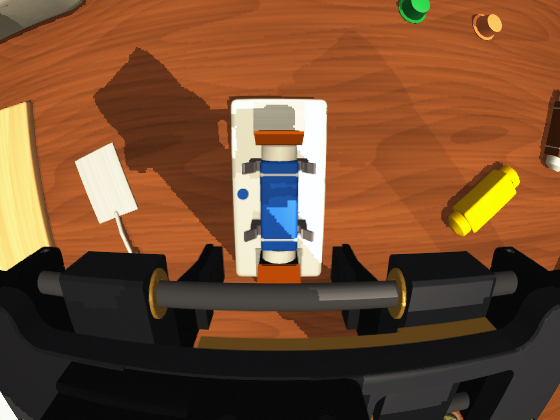

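The cartridge stays in the unit at px (279,205), with both caps under the flares (265,138) and (280,272). I'll move the arm aside to check from the top and scene cameras.

Emit:
{"op": "jog_arm", "data": {
  "targets": [
    [0,40,-10,0,0,0,60],
    [0,80,-20,0,0,0,60],
    [0,120,-20,0,0,0,60],
    [0,160,-20,0,0,0,60],
    [0,180,-20,0,0,0,60]
  ]
}}

```text
clock: 9.2
tcp_pos: [0.5438, 0.0669, 0.2301]
tool_rot: [0.0, 1.0, -0.03, 0.005]
contact_force: [0.8, -0.2, 0.5]
gripper_width: 0.0602
```

Emit:
{"op": "jog_arm", "data": {
  "targets": [
    [0,30,0,0,0,0,60],
    [0,60,0,0,0,0,60],
    [0,60,0,0,0,0,60]
  ]
}}

```text
clock: 9.5
tcp_pos: [0.5401, 0.0013, 0.2305]
tool_rot: [0.002, 0.999, -0.034, 0.005]
contact_force: [-0.7, -0.5, -0.4]
gripper_width: 0.0599
```

Run:
```python
from h import *
a=np.radians(-3.2);ex=np.array([np.cos(a),np.sin(a)]);ey=np.array([-ex[1],ex[0]])
for n,O in [('top',(.5495,.2498)),('scene',(.5543,.2508))]:
    c=get_image(n);P=cloud(c);save(n+'9',c['img'])
    d=P[...,:2]-np.array(O);s=d@ex*1000;t=d@ey*1000
    for sg in(1,-1):
        f=(P[...,2]>.104)&(P[...,2]<.112)&(abs(s-65*sg)<20)&(abs(t)<45)
        print(n,'flare',sg,np.percentile(s[f],[1,99]).round(1) if f.sum()>3 else None)
    m=(abs(t)<12)&(abs(s)<40)&(abs(P[...,2]-.092)<.015);q=P[m]
    print(n,len(q),np.median(q[:,2]),'slope',np.polyfit(s[m],q[:,2]*1000,1))
    r=c['img'][155:275,120:220] if n=='top' else c['img'][160:310,370:480]
    save(n+'9u',cv2.resize(r,None,fx=4,fy=4,interpolation=cv2.INTER_CUBIC))
```

```text
top flare 1 [61.5 68.7]
top flare -1 [-68.4 -62.8]
top 390 0.0925991847959432 slope [-3.87584967e-03  9.26841122e+01]
scene flare 1 [64.8 68.5]
scene flare -1 [-69.7 -61.6]
scene 649 0.09179340241789799 slope [-1.18350915e-03  9.17283213e+01]
```

View pics/scene9u.png

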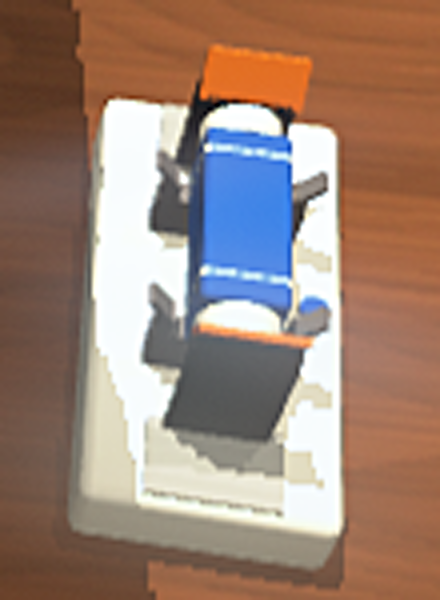

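View pics/top9.png

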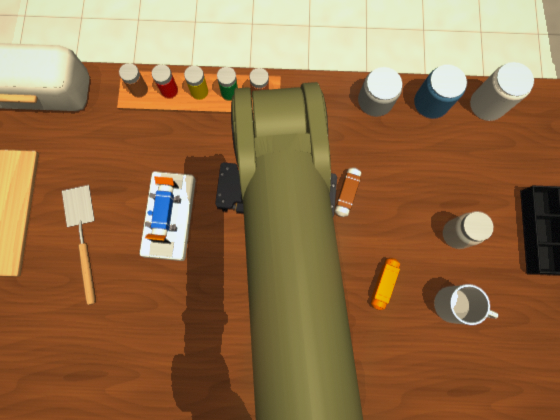

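Both views show the cartridge seated and level under both lips. Both flares are at their rest positions, and the brown cartridge is still at px (348,192). Handing in.

```bash
python3 -c "
from h import *
print(job_done())"
```

```text
the job is handed in; nothing more can be done
None
```

The blue cartridge is in the white filter unit, snapped in under both jaws and released. I handed the job in at about 9.6 s.

- **Seating:** after release, its top measured 92.6 mm (top camera) and 91.8 mm (scene camera), against 92 mm for fully home. It lies level to within 0.3°.
- **Jaws:** both flares are back within about 1–2 mm of their rest positions.
- **Forces:** the highest reading was about 22 N, at the bottom of the press. The last reading with the arm clear was about 1 N.
- **Other things:** the brown cartridge stayed where it was in the top view. I did not touch the yellow or orange look-alikes.

Two things disagreed along the way:

- **Cameras:** they differed by up to about 5 mm in x. I worked relative to the held cartridge instead, and that agreed to about 1 mm.
- **Arm drift:** the arm drifted about 6–7 mm sideways twice, before the grasp and above the seat. I corrected it both times.

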